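Sort out the sloping wash cradles: tin across, wheel brush home

TASK

Someone has parked the aluminium tin in the wheel brush's cradle, the sloping one with the small black notches. Lift the tin over to the sloping cradle with the large blue notches, then lay the wheel brush by its handle in the black notches, bristles at the upper end; let each one settle down into both of its notches before you let go of it, centred along its cradle. Do not knock over or shove the other things on the shelf.

Things in the scene. Friction and masses are not known exactly. Their poses are not given: they have to be found in the camera images.
- brush_cradle: Cradle for the brush: two BLACK V notches on a grey steel stand, fixed; place and yaw vary. Origin: midway between the notches on the line of the V bottoms, 85 mm above the shelf. x runs up the 30 deg slope, y is level, z square to the slope, out of the notches. A seated handle's axis is at z = 22.6 mm. Each V opens 90 deg, walls 34 mm long, mouth 48 mm wide (57 outside), 24 mm high.
- brush_cradle_notch (a point): Bottom of the upper black notch, at x = +36 mm in the cradle's frame; the lower one is at x = -36 mm. Notches are 14 mm thick along x, so 58 mm is free between them for fingers. Under them a plate 50 mm wide has its top at z = -24 mm. The stand's foot is 170 x 66 mm.
- brush_cradle_lip (a point): Middle of the top edge of the stop lip at the low end of the brush cradle: inner face at x = -78 mm, top at z = +16 mm in the cradle's frame.
- tin_cradle: Cradle for the tin, empty at the start: same build, size, slope and frame as the brush cradle (origin 85 mm above the shelf, x up the slope, z out of the notches; notches 14 mm thick at x = -36 and +36 mm, same plate and lip), but with larger BLUE notches: V walls 48 mm long, mouth 68 mm wide (76 outside), 34 mm high. Fixed; place and yaw vary. A seated tin's axis is at z = 39.6 mm.
- tin: Round aluminium tin, cylinder 56 mm in diameter, 120 mm long, ribbed screw lid, 0.15 to 0.31 kg. Origin: its centre; x: its axis, towards the lid. At the start it lies in the black notches, sloping 30 deg, lid uphill, its axis at z = 39.6 mm of the brush cradle's frame and its centre about 7 mm downhill of that origin.
- brush: Wheel brush, 192 mm, 0.14 to 0.28 kg, level on the shelf, axis 26 mm up. Origin: middle of the handle axis, near its balance point; x towards the bristles. Black handle 32 mm round, x = -50 to +50 mm; grey six-sided collar 52 mm across flats, x = -66 to -50; tan bristle barrel 52 mm round, x = 50 to 126. Seated: collar below the lower notch, bristles above the upper, 7 mm play each way.
- brush_tip (a point): The bristle end of the brush, on its axis (126 mm along x from the brush's origin).
- sprayer: Bystander: grey trigger sprayer standing upright, loose, 80 mm in diameter, 216 mm tall, its nozzle reaching 64 mm out to -x. Origin under its base, z up.
- bottle: Bystander: small amber bottle standing upright, loose, 34 mm in diameter, 95 mm tall, between the working places. Origin under its base, z up.
- torch: Bystander: dark steel torch standing on its end, loose, up to 38 mm in diameter, 100 mm tall, between the working places. Origin under its base, z up.
- jar: Bystander: white jar with orange lid, loose, 68 mm in diameter, 75 mm tall. Origin under its base, z up.
- can: Bystander: green can, loose, 60 mm in diameter, 130 mm tall. Origin under its base, z up.
- block: Bystander: yellow polishing block lying flat, loose, 55 x 90 x 36 mm. Origin under its base, z up.
- acrylic_box: Bystander, fixed: clear acrylic box with its lid clipped shut, 124 x 164 x 75 mm. Origin under its base, z up.
Things that resemble listed ones, but are neither listed nor needed, are in the scene too. Leave any yellow look-alike of the part that bears brush_cradle alone.

How it is judged:
By the outcome, as a careful person would: the job done as asked, in the order asked, and still so for the second after the job is handed in, with the robot touching nothing.
It also fails if it takes over 64 s, if anything falls off the work surface, if the arm or the gripper's body presses on something with over 40 N, if the wrist force passes 120 N, or if a joint passes its speed limit or range.

ROBOT

A 6-joint arm with a two-finger parallel gripper is mounted at the origin on the work surface. World frame = base frame: x ahead of the robot, y to its left, z up, the work surface at z = 0. Lengths are in m, angles in rad, forces in N, time in s.
With the tool pointing down it reaches from about 0.35 to 0.775 m from the base axis. Payload 5.5 kg.
Tool frame: the origin (TCP) lies at the very end of the fingers, on their centre line; the grasp point (between the pads) lies 19 mm behind it; z points along the fingers, y is the direction in which the jaws open and shut (so a half turn about z gives the same grasp; the last joint's range is limited). The gripper opens to 85 mm and grips with 20 to 120 N. Pads are 22 mm wide; open, the fingers measure 114 mm over their backs; the gripper's body (76 mm by 85 mm) begins 54 mm behind the grasp point. The pads swing forward as they close: fully open they stand 13 mm farther back than shut.
Start: joints at [1.198, 0.313, 0.046, 1.304, 0, 1.431], TCP at [0.133, 0.56, 0.231] pointing down, gripper open.
Joint ranges: [-2.76, 2.76], [-0.86, 1.69], [-1.03, 1.26], [-2.2, 2.34], [-1.47, 1.5], [-3.14, 3.14]. Speed limits (rad/s): [2.57, 2.57, 3.14, 3.14, 3.14, 3.14].

INTERFACE

Orientations are given as a unit quaternion [w, x, y, z].
In Python, from workcell import get_state, read_camera, hand_in, find_in, silhouettes gives the robot as it stands. The module is installed in compiled form; this text tells all that it offers.
- The arm moves only by the tool send_rows, never from a script. Its argument "deltas" is a list that holds one entry, the list of rows, each a list of 6 numbers: the shift along the world's x, y, z in cm, then the turn, a rotation vector about the world's x, y, z in degrees. In form: [[[dx, dy, dz, wx, wy, wz], ...]]. A call has 1 to 12 rows; each row is the pose to reach, as a shift and turn from the pose commanded when the call began; what a row does not reach only later rows make up. A row lasts 1/10 s, in which the tool goes at most 50 mm and 8.59 degrees, less where a joint would pass 70% of its speed; a pose out of reach is approached as far as the arm can. A call with a gripper value outside its range is refused whole. "jaw" is the opening, from -1 (shut) to 1 (fully open), so that 0 is half open, set as the call begins (left out, the last holds). The fingers move at their own pace and stop on an object; "force" is the grip in N (left out, the last holds). Time passes only in rows, so rows that repeat a pose let the fingers close. It gives the time, the measured TCP pose, the force and the opening at its end, in the units of the state.
- get_state(): the state, without advancing time (a new reading comes with each control period).
- read_camera(name): name is "side" or "top" or "wrist"; returns a dict with "img" (480x640x3 uint8, red, green, blue), "z_map" (480x640 float32, m along the optical axis (not along the pixel's ray), 0 where there is no reading), "vfov" (degrees; the focal length in pixels is half the picture's height over the tangent of half this angle, whatever the lens; pixels are square), "cx", "cy" (the principal point, pixels), "R" (3x3) and "t" (3): a world point X has camera coordinates R X + t; the wrist camera has in their place "hand_eye" (4x4, takes a point from camera to tool coordinates, whose origin is the TCP and whose axes are the flange's). Camera axes: x right, y down, z forward; pixel columns grow to the right and rows downward; lengths in m; the calibration is good to about 2 mm. A picture is of the moment at which its call begins: read the wrist's pose just before it.
- hand_in(): hands the job in, once; it reports no verdict.
Trained networks look in a picture, given as the dict that the camera call returned (one of the last four; its "shot" number tells which), for a name from the list of things; names that differ only in an ending like _2 or _b are one class to them, and where a whole thing is asked for, a point or a joint stands for the part that bears it (a point fixed in the world has none). Each returns a list of dicts, best first, with "conf" (0 to 1); they miss things now and then, are a little off and sometimes report something else, mostly with a low value. They report only what shows in the picture. A call takes as long as a camera call. They do not tell look-alikes from the thing itself.
- find_in(picture, thing): "box" ([centre column, centre row, width, height] in pixels, round what is visible of it).
- silhouettes(picture, thing): "mask" (480x640 bool, what is visible of it) and "box" ([centre column, centre row, width, height] in pixels, round what is visible of it).
The state is a dict: "clock": time; "joint_pos": joint angles; "qvel": joint speeds; "tau": joint torques, N m; "tcp_pos": TCP position; "orientation": TCP orientation; "wrist_force": force on the tool from outside, world axes, zero at the start; "ft_torque": the same for the moment, N m; "finger_gap": finger opening in m.
Only numpy, scipy, OpenCV 4.12 (cv2) and the standard library are available. Lean on these libraries where they do the work, as an engineer would, in place of code of your own. Each camera call takes 0.05 s, during which the arm holds its last target.

## Working session

There is one attempt and no reset: what is moved stays moved. The work goes in short steps, Python scripts to look and compute and a tool call to move; the robot and the scene stay as the last step left them, time stands still between calls to the robot, and variables do not carry over. Pictures are saved under pics/ and viewed, and the job is handed in when it is done.

Besides the shell and the picture viewer there is one more tool, called after "Request:" in YAML: its name, and indented under it one key for each argument. send_rows: Moves the arm, as the interface text tells. Its arguments: {"type":"object","properties":{"deltas":{"type":"array","items":{"type":"array","items":{"type":"array","items":{"type":"number"}}}},"jaw":{"type":"number"},"force":{"type":"number"}},"required":["deltas"]}

```bash
mkdir -p pics; ls
cat > h.py <<'E'
import numpy as np, cv2, pickle
from workcell import *
def save(p,name,crop=None,scale=1):
    im=p["img"][:,:,::-1]
    if crop: im=im[crop[1]:crop[3],crop[0]:crop[2]]
    if scale!=1: im=cv2.resize(im,None,fx=scale,fy=scale,interpolation=cv2.INTER_CUBIC)
    cv2.imwrite("pics/"+name+".png",im)
def world(p,u,v,z=None):
    f=240/np.tan(np.radians(p["vfov"])/2)
    if z is None: z=p["z_map"][np.round(v).astype(int),np.round(u).astype(int)]
    c=np.stack([(u-p["cx"])/f*z,(v-p["cy"])/f*z,z],-1)
    return (c-p["t"])@p["R"]
def cloud(p):
    v,u=np.mgrid[0:480,0:640]
    return world(p,u.astype(float),v.astype(float),p["z_map"])
def proj(p,X):
    f=240/np.tan(np.radians(p["vfov"])/2)
    c=np.atleast_2d(X)@p["R"].T+p["t"]
    return np.stack([c[:,0]/c[:,2]*f+p["cx"],c[:,1]/c[:,2]*f+p["cy"]],-1)
E
python3 - <<'E'
from h import *
s=get_state();print(s)
for n in["side","top","wrist"]:
    p=read_camera(n);save(p,n+"0");pickle.dump(p,open(n+"0.pkl","wb"))
    print(n,p["vfov"],p["cx"],p["cy"],p.get("R"),p.get("t"),p.get("hand_eye"),(p["z_map"]==0).mean())
    for t in["brush_cradle","tin_cradle","tin","brush","sprayer","bottle","torch","jar","can","block","acrylic_box"]:
        print(t,[(np.round(d["conf"],2),np.round(d["box"]).tolist()) for d in find_in(p,t)][:4])
E
```

```text
pics
{'clock': 0.0, 'joint_pos': array([1.19841402e+00, 3.14017880e-01, 4.49674302e-02, 1.30356480e+00,
       4.79161435e-06, 1.43121150e+00]), 'qvel': array([ 1.06763817e-03, -2.46886600e-03, -2.31612841e-04,  1.24395002e-04,
        3.32144870e-04,  5.43896520e-05]), 'tau': array([-2.97248862e-04, -4.80629718e+01,  2.98533797e+01,  1.93732849e-02,
       -2.28031176e-04, -9.92490271e-06]), 'tcp_pos': array([0.13246808, 0.55901797, 0.23039418]), 'orientation': array([-2.32591140e-04,  1.16136029e-01,  9.93232901e-01, -8.79221500e-04]), 'wrist_force': array([-0.51569162, -0.20183738, -0.15402065]), 'ft_torque': array([-0.02939177,  0.05843366,  0.02501438]), 'finger_gap': 0.08523039499499357}
side 50.58671973414114 317.3476203059277 244.88801266015142 [[ 0.76743458 -0.64083297 -0.01942358]
 [-0.40099553 -0.45613583 -0.79444489]
 [ 0.50024669  0.61747325 -0.60702556]] [-0.37628623  0.29129612  0.97814745] None 0.0038313802083333333
brush_cradle [(np.float64(0.85), [158.0, 242.0, 54.0, 64.0]), (np.float64(0.84), [240.0, 264.0, 58.0, 69.0]), (np.float64(0.76), [282.0, 203.0, 47.0, 55.0
[... 1564 characters left out ...]
5.0, 30.0])]
can [(np.float64(0.72), [269.0, 148.0, 20.0, 38.0])]
block [(np.float64(0.9), [308.0, 147.0, 31.0, 24.0])]
acrylic_box [(np.float64(0.63), [140.0, 238.0, 77.0, 59.0])]
wrist 67.11497968383193 311.0223687833167 237.98403292153282 None None [[ 7.62188392e-04 -9.53409112e-01 -3.01679440e-01  7.76623118e-02]
 [ 9.99999647e-01  6.20246130e-04  5.66295836e-04 -7.67067584e-04]
 [-3.52796105e-04 -3.01679765e-01  9.53409248e-01 -1.43076722e-01]
 [ 0.00000000e+00  0.00000000e+00  0.00000000e+00  1.00000000e+00]] 0.003932291666666666
brush_cradle [(np.float64(0.89), [87.0, 341.0, 89.0, 79.0])]
tin_cradle []
tin []
brush []
sprayer []
bottle []
torch []
jar []
can []
block []
acrylic_box []
```

View pics/side0.png

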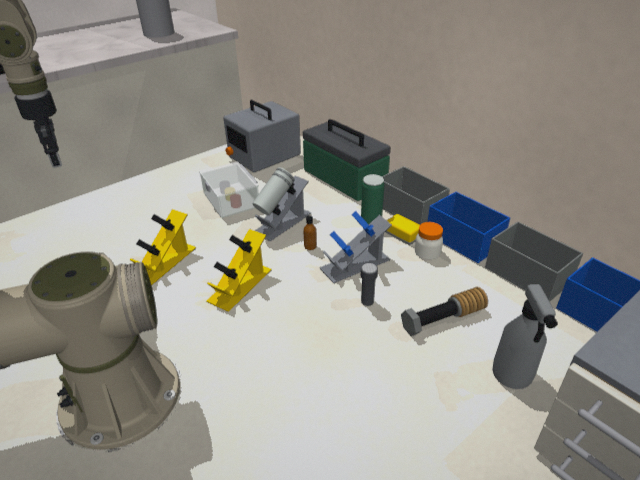

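View pics/top0.png

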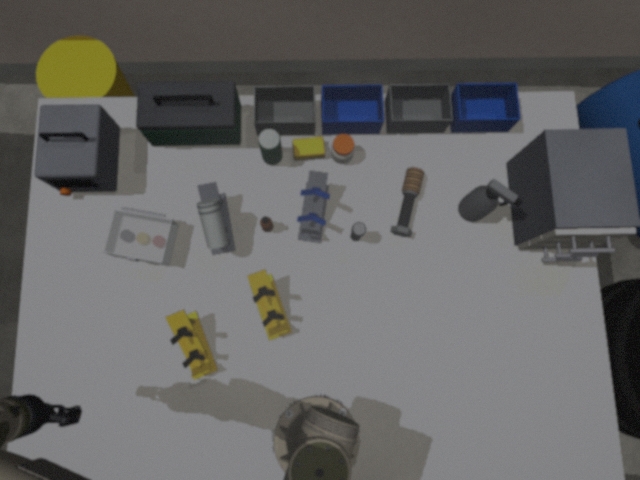

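View pics/wrist0.png

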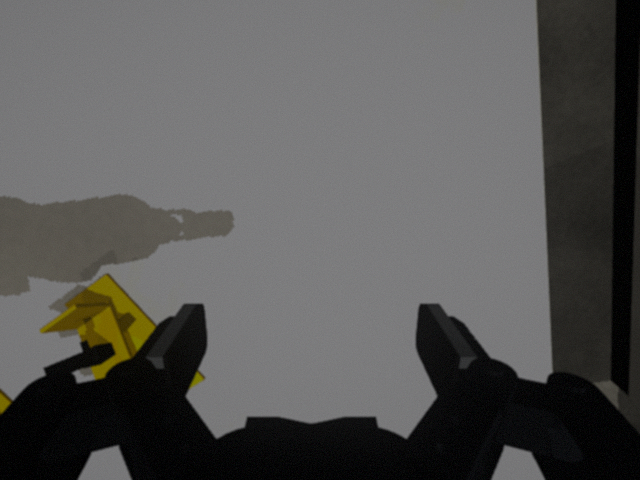

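Run:
```python
from h import *
for n,c in (("side",(120,140,500,400)),("top",(90,120,550,400))):
    p=pickle.load(open(n+"0.pkl","rb")); save(p,n+"0c",c,800/(c[2]-c[0]) if n=="side" else 1.73)
```

```text
(no output)
```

The top view shows three cradles besides the blue-notched one at (313,205):
- yellow look-alikes at (190,345) and (269,303)
- the grey cradle carrying the tin at (213,218), which is the brush cradle I want

The brush is at (407,203).

View pics/side0c.png

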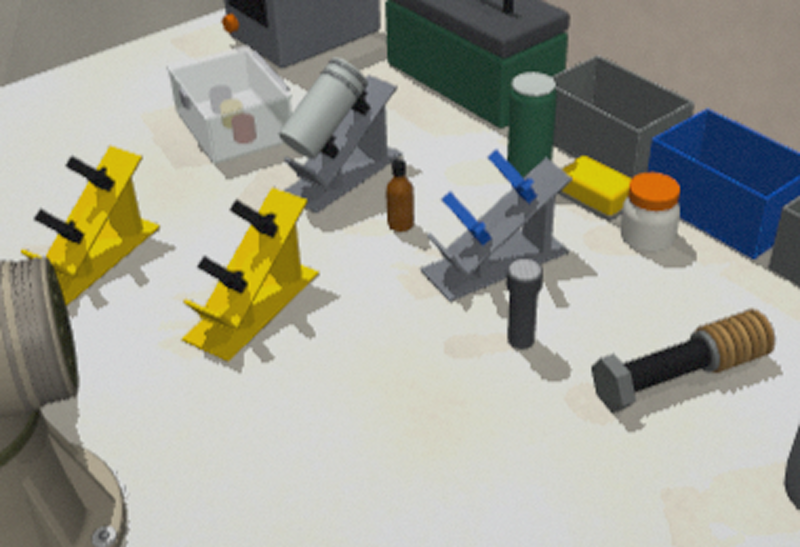

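View pics/top0c.png

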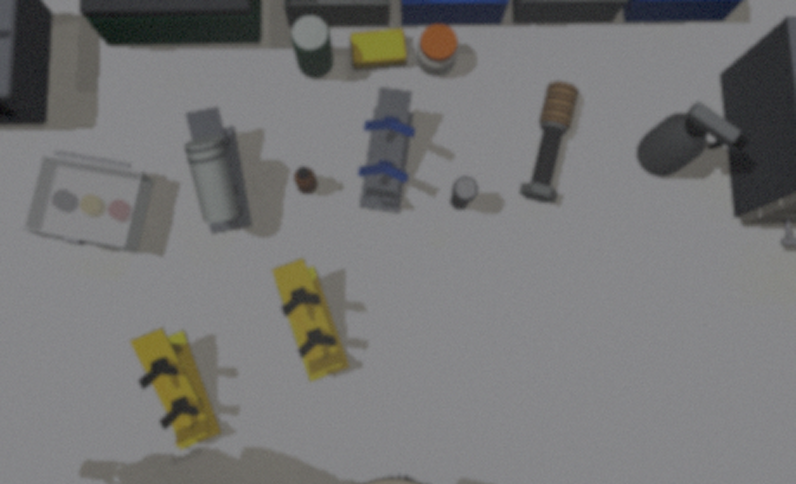

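Run:
```python
from h import *
p=pickle.load(open("top0.pkl","rb"));W=cloud(p)
q=pickle.load(open("side0.pkl","rb"));V=cloud(q)
g=W[260:300,330:400].reshape(-1,3);print("shelf z top",np.median(g[:,2]))
g=V[340:380,300:400].reshape(-1,3);print("shelf z side",np.median(g[:,2]))
R={"tincr":(313,204,24,45),"brush":(407,203,26,42),"tinbr":(213,217,30,45),"torch":(359,231,12,14),"bottle":(267,224,12,14),"sprayer":(489,201,40,30),"jar":(343,150,18,20),"can":(269,148,18,24),"block":(308,147,20,14),"box":(140,238,45,36)}
for k,(u,v,a,b) in R.items():
    X=W[v-b:v+b,u-a:u+a].reshape(-1,3);X=X[X[:,2]>.015]
    print(k,len(X),"min",np.percentile(X,1,0).round(3),"max",np.percentile(X,99,0).round(3),"c",X.mean(0).round(3))
    d=(X-X.mean(0))[:,:2];w,e=np.linalg.eigh(d.T@d);print("   yaw",np.degrees(np.arctan2(e[1,1],e[0,1])).round(1))
```

```text
shelf z top 0.0005022641546967314
shelf z side 0.0013543884911205867
tincr 1332 min [ 0.53  -0.044  0.025] max [0.697 0.033 0.139] c [ 0.614 -0.008  0.089]
   yaw 172.0
brush 1073 min [ 0.272 -0.315  0.021] max [0.724 0.021 1.367] c [ 0.625 -0.265  0.072]
   yaw 150.6
tinbr 1506 min [0.272 0.021 0.031] max [0.669 0.295 1.367] c [0.572 0.251 0.142]
   yaw -155.5
torch 214 min [ 0.523 -0.142  0.02 ] max [ 0.558 -0.106  0.107] c [ 0.537 -0.122  0.096]
   yaw 151.6
bottle 162 min [0.272 0.021 0.017] max [0.584 0.139 1.367] c [0.558 0.118 0.106]
   yaw -161.1
sprayer 2373 min [ 0.532 -0.574  0.017] max [ 0.704 -0.417  0.221] c [ 0.606 -0.491  0.124]
   yaw 113.1
jar 645 min [ 0.483 -0.14   0.016] max [ 0.848 -0.008  0.802] c [ 0.782 -0.091  0.073]
   yaw 168.7
can 894 min [0.753 0.066 0.017] max [0.848 0.15  0.136] c [0.788 0.106 0.099]
   yaw -173.4
block 639 min [ 0.768 -0.041  0.016] max [0.825 0.047 0.043] c [0.793 0.003 0.039]
   yaw 173.7
box 3326 min [0.467 0.373 0.02 ] max [0.611 0.546 0.083] c [0.537 0.453 0.082]
   yaw 65.3
```

Request:
send_rows:
  deltas:
    - [[3,-3.7,2,0,0,2],[6,-7.4,4,0,0,4],[9,-11,6,0,0,6],[12,-15,8,0,0,8],[15,-18.5,10,0,0,10],[18,-22,12,0,0,12],[21,-26,14,0,0,14],[24,-30,15,0,0,16],[27,-33,15,0,0,18],[30,-37,15,0,0,20],[33,-40,15,0,0,22],[36,-44,15,0,0,22]]
  jaw: 1

```text
clock: 3.0
tcp_pos: [0.4939, 0.1179, 0.3815]
orientation: [0.0, -0.076, 0.997, 0.0]
wrist_force: [1.0, 0.9, -1.1]
finger_gap: 0.0855
```

```bash
cat >> h.py <<'E'
from scipy.spatial.transform import Rotation as Rn
def wcam(s=None):
    s=s or get_state()
    p=read_camera("wrist")
    q=s["orientation"]; R=Rn.from_quat([q[1],q[2],q[3],q[0]]).as_matrix()
    T=np.eye(4);T[:3,:3]=R;T[:3,3]=s["tcp_pos"]
    M=np.linalg.inv(T@p["hand_eye"]); p["R"]=M[:3,:3];p["t"]=M[:3,3]
    return p,s
E
python3 - <<'E'
from h import *
p,s=wcam();print(s["clock"],s["tcp_pos"],s["orientation"],s["joint_pos"],np.abs(s["qvel"]).max());save(p,"wrist1");pickle.dump(p,open("wrist1.pkl","wb"))
for n in["top","side"]:
    pickle.dump(read_camera(n),open(n+"1.pkl","wb"))
for t in["brush_cradle","tin_cradle","tin","brush_cradle_notch","brush_cradle_lip"]:
        print(t,[(np.round(d["conf"],2),np.round(d["box"]).tolist()) for d in find_in(p,t)][:4])
E
```

```text
3.0 [0.49392881 0.11793966 0.38151047] [ 4.77092879e-04 -7.59105763e-02  9.97114493e-01  2.12373489e-04] [ 7.59386345e-02  1.85183321e-01  2.43506568e-01  1.62816541e+00
  4.24789915e-04 -7.60285250e-02] 0.8782900989040244
brush_cradle [(np.float64(0.81), [545.0, 42.0, 94.0, 85.0]), (np.float64(0.78), [334.0, 72.0, 69.0, 144.0]), (np.float64(0.57), [400.0, 274.0, 35.0, 134.0])]
tin_cradle [(np.float64(0.93), [202.0, 258.0, 84.0, 117.0])]
tin [(np.float64(0.66), [420.0, 262.0, 53.0, 104.0])]
brush_cradle_notch [(np.float64(0.98), [400.0, 275.0, 35.0, 134.0]), (np.float64(0.97), [333.0, 73.0, 68.0, 146.0]), (np.float64(0.96), [542.0, 40.0, 92.0, 80.0])]
brush_cradle_lip [(np.float64(0.93), [544.0, 41.0, 93.0, 79.0]), (np.float64(0.91), [402.0, 273.0, 34.0, 131.0]), (np.float64(0.55), [330.0, 72.0, 70.0, 144.0])]
```

View pics/wrist1.png

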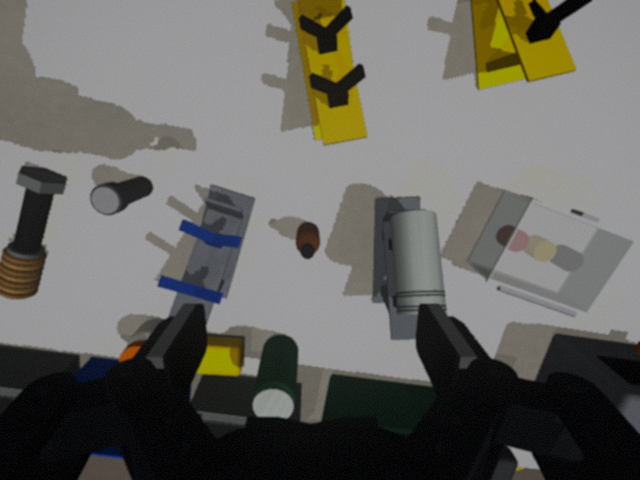

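```bash
cat >> h.py <<'E'
def frame(x,y,yaw,z=.085,tilt=30):
    c,s=np.cos(yaw),np.sin(yaw);a=np.radians(tilt)
    R=np.array([[c*np.cos(a),-s,-c*np.sin(a)],[s*np.cos(a),c,-s*np.sin(a)],[np.sin(a),0,np.cos(a)]])
    return R,np.array([x,y,z])
def tof(X,f): return (X-f[1])@f[0]
E
python3 - <<'E'
from h import *
from scipy.optimize import least_squares
for n in["wrist1","top1","side1"]:
    p=pickle.load(open(n+".pkl","rb"));W=cloud(p).reshape(-1,3);ok=p["z_map"].reshape(-1)>.05;rgb=p["img"].reshape(-1,3)[ok].astype(int);W=W[ok]
    hsv=cv2.cvtColor(p["img"],cv2.COLOR_RGB2HSV).reshape(-1,3)[ok].astype(int)
    # shelf plane
    m=(W[:,0]>.4)&(W[:,0]<.7)&(abs(W[:,1]-.06)<.02); print(n,"shelf z",np.median(W[m][:,2]))
    # tin: fit cylinder
    g=frame(.572,.255,np.radians(12))
    L=tof(W,g);m=(abs(L[:,1])<.04)&(abs(L[:,0])<.075)&(L[:,2]>.042)&(L[:,2]<.08);T=W[m]
    def res(q):
        L=tof(T,frame(*q));return np.hypot(L[:,1],L[:,2]-.0396)-.028
    r=least_squares(res,[.572,.255,.2],loss="soft_l1",f_scale=.001)
    L=tof(T,frame(*r.x))
    print(" tin-fit",r.x[:2].round(4),np.degrees(r.x[2]).round(2),len(T),"rms",np.median(abs(r.fun)).round(4),"ext",np.percentile(L[:,0],[.5,2,50,98,99.5]).round(4),"y",np.percentile(L[:,1],[1,99]).round(4))
    # blue notches
    m=(abs(W[:,0]-.61)<.1)&(abs(W[:,1]+.01)<.06)&(W[:,2]>.05)&(hsv[:,0]>105)&(hsv[:,0]<130)&(hsv[:,1]>150);B=W[m]
    # plate grey
    g=frame(.612,-.008,np.radians(-8));L=tof(W,g);m=(abs(L[:,1])<.02)&(abs(L[:,0])<.07)&(abs(L[:,2]+.024)<.006);P=W[m]
    def res(q): return tof(P,frame(*q))[:,2]+.024
    A=np.c_[P[:,:2],np.ones(len(P))];k=np.linalg.lstsq(A,P[:,2],rcond=None)[0]
    print(" plate slope",np.degrees(np.arctan(np.hypot(k[0],k[1]))).round(2),"yaw",np.degrees(np.arctan2(k[1],k[0])).round(1),len(P))
    def resb(q):
        f=frame(*q);b=tof(B,f);pl=tof(P,f)
        d=np.maximum(abs(abs(b[:,0])-.036)-.007,0)
        e=np.where(b[:,2]>0.,np.abs(np.abs(b[:,1])-b[:,2])/1.414,0) ; e=np.maximum(e-.004,0)
        return np.r_[2*d,e,(pl[:,2]+.024)]
    r=least_squares(resb,[.612,-.008,np.radians(-8)],loss="soft_l1",f_scale=.001)
    f=frame(*r.x);b=tof(B,f)
    print(" blue-fit",r.x[:2].round(4),np.degrees(r.x[2]).round(2),len(B),"xup",np.percentile(b[b[:,0]>0][:,0],[2,50,98]).round(4),"xlo",np.percentile(b[b[:,0]<0][:,0],[2,50,98]).round(4),"y",np.percentile(b[:,1],[1,99]).round(4),"z",np.percentile(b[:,2],[1,99]).round(4),"plate",np.median(tof(P,f)[:,2]).round(4))
E
```

```text
wrist1 shelf z 0.446144721880189
 tin-fit [0.5822 0.2619] 10.42 4372 rms 0.0005 ext [-0.0654 -0.0637 -0.0068  0.0482  0.0516] y [-0.0264  0.0244]
 plate slope 30.02 yaw -9.3 1988
 blue-fit [ 0.6096 -0.0066] -9.69 1267 xup [0.0312 0.0371 0.043 ] xlo [-0.0407 -0.034  -0.0284] y [-0.0341  0.0375] z [-0.0092  0.0348] plate -0.0238
top1 shelf z 0.8306980939386692
  return _methods._mean(a, axis=axis, dtype=dtype,
  ret = ret.dtype.type(ret / rcount)
Traceback (most recent call last):
IndexError: index -1 is out of bounds for axis 0 with size 0
```

```bash
cat > fit.py <<'E'
from h import *
from scipy.optimize import least_squares
import sys
def brushfit(p,x0=(.625,-.265,np.radians(-10)),lv=True):
    W=cloud(p).reshape(-1,3)[p["z_map"].reshape(-1)>.05]
    f=frame(*x0,z=.026,tilt=0);L=tof(W,f);m=(abs(L[:,1])<.05)&(abs(L[:,0])<.15)&(L[:,2]>-.02)&(L[:,2]<.04);T=W[m]
    q=np.array(x0)
    for _ in range(6):
        L=tof(T,frame(*q,z=.026,tilt=0))
        R=np.where(L[:,0]<-.05,.027,np.where(L[:,0]<.05,.016,.026))
        k=(L[:,2]>-.005)&((abs(L[:,0]+.0)<.042)|((L[:,0]>.058)&(L[:,0]<.12)));S=T[k];RR=R[k]
        def res(q):
            l=tof(S,frame(q[0],q[1],q[2],z=.026,tilt=0));e=np.hypot(l[:,1],l[:,2])-RR
            return e
        c=np.array([np.cos(q[2]),np.sin(q[2])])
        r=least_squares(lambda v:res([q[0]-v[0]*np.sin(q[2]),q[1]+v[0]*np.cos(q[2]),q[2]+v[1]]),[0,0],loss="soft_l1",f_scale=.001)
        v=r.x;q=np.array([q[0]-v[0]*np.sin(q[2]),q[1]+v[0]*np.cos(q[2]),q[2]+v[1]])
        L=tof(T,frame(*q,z=.026,tilt=0));k=(L[:,2]>.0)&(np.hypot(L[:,1],L[:,2])<.034)
        e=np.percentile(L[k][:,0],[.3,99.7]);big=k&(np.hypot(L[:,1],L[:,2])>.0205)
        lo=L[big&(L[:,0]<0)][:,0];hi=L[big&(L[:,0]>0)][:,0]
        # edges: -66,-50, 50,126
        ed=np.array([e[0]+.066,np.percentile(hi,1)-.05,e[1]-.126]);d=np.median(ed) 
        q[:2]+=c*d*.7
    return q,ed,np.median(abs(r.fun)),k.sum(),np.percentile(lo,99)
E
python3 - <<'E'
from fit import *
for n in["top0","side0","wrist1"]:
    p=pickle.load(open(n+".pkl","rb"));W=cloud(p).reshape(-1,3);ok=p["z_map"].reshape(-1)>.05;W=W[ok]
    hsv=cv2.cvtColor(p["img"],cv2.COLOR_RGB2HSV).reshape(-1,3)[ok].astype(int)
    g=frame(.582,.262,np.radians(10.4))
    L=tof(W,g);m=(abs(L[:,1])<.04)&(abs(L[:,0])<.075)&(L[:,2]>.042)&(L[:,2]<.08);T=W[m]
    def res(q):
        L=tof(T,frame(*q));return np.hypot(L[:,1],L[:,2]-.0396)-.028
    r=least_squares(res,[.582,.262,.2],loss="soft_l1",f_scale=.001)
    L=tof(T,frame(*r.x))
    print(n," tin-fit",r.x[:2].round(4),np.degrees(r.x[2]).round(2),len(T),"rms",np.median(abs(r.fun)).round(4),"ext",np.percentile(L[:,0],[.5,2,50,98,99.5]).round(4))
    m=(abs(W[:,0]-.61)<.1)&(abs(W[:,1]+.01)<.06)&(W[:,2]>.05)&(hsv[:,0]>105)&(hsv[:,0]<130)&(hsv[:,1]>120);B=W[m]
    g=frame(.61,-.007,np.radians(-9.5));L=tof(W,g);m=(abs(L[:,1])<.02)&(abs(L[:,0])<.07)&(abs(L[:,2]+.024)<.006);P=W[m]
    def resb(q):
        f=frame(*q);b=tof(B,f);pl=tof(P,f)
        d=np.maximum(abs(abs(b[:,0])-.036)-.007,0)
        e=np.where(b[:,2]>0.,np.abs(np.abs(b[:,1])-b[:,2])/1.414,0) ; e=np.maximum(e-.004,0)
        return np.r_[2*d,e,(pl[:,2]+.024)]
    r=least_squares(resb,[.61,-.007,np.radians(-9)],loss="soft_l1",f_scale=.001)
    f=frame(*r.x);b=tof(B,f)
    print(" blue-fit",r.x[:2].round(4),np.degrees(r.x[2]).round(2),len(B),"xup",np.percentile(b[b[:,0]>0][:,0],[2,50,98]).round(4),"xlo",np.percentile(b[b[:,0]<0][:,0],[2,50,98]).round(4),"y",np.percentile(b[:,1],[1,99]).round(4),"plate",len(P),np.median(tof(P,f)[:,2]).round(4))
    try:
        q,ed,e,k,l=brushfit(p);print(" brush",q[:2].round(4),np.degrees(q[2]).round(2),"edges",ed.round(4),e.round(4),k,l.round(4))
    except Exception as e: print(e)
E
```

```text
top0  tin-fit [0.5842 0.2605] 10.62 1013 rms 0.0013 ext [-0.0649 -0.0634 -0.002   0.0536  0.0542]
 blue-fit [ 0.6115 -0.0072] -8.68 95 xup [0.0323 0.0371 0.0413] xlo [-0.0399 -0.0353 -0.0303] y [-0.0314  0.0312] plate 523 -0.024
 brush [ 0.6022 -0.2643] -16.4 edges [ 0.0007 -0.0199 -0.0001] 0.0016 1003 -0.0199
side0  tin-fit [0.5809 0.263 ] 10.77 854 rms 0.0014 ext [-0.0655 -0.0648 -0.0082  0.0531  0.0544]
 blue-fit [ 0.6081 -0.0045] -9.79 325 xup [0.031  0.037  0.0445] xlo [-0.0406 -0.0349 -0.0289] y [-0.0369  0.035 ] plate 603 -0.0238
 brush [ 0.5992 -0.2618] -15.18 edges [-0.0001  0.0006 -0.0013] 0.0012 1486 -0.0479
wrist1  tin-fit [0.5822 0.262 ] 10.41 4567 rms 0.0005 ext [-0.0654 -0.0636 -0.0068  0.0486  0.0521]
 blue-fit [ 0.6098 -0.006 ] -9.63 1387 xup [0.0306 0.0371 0.0439] xlo [-0.0412 -0.0342 -0.0285] y [-0.0353  0.0374] plate 2022 -0.0238
 brush [ 0.6006 -0.263 ] -16.73 edges [-0.0001  0.0002 -0.0028] 0.0008 4290 -0.0498
```

```bash
cat >> h.py <<'E'
B=frame(.582,.262,np.radians(10.5)); T=frame(.610,-.0062,np.radians(-9.6))
def tool(F): return np.c_[-F[0][:,0],F[0][:,1],-F[0][:,2]]
def go(F,l,s=None,Rt=None):
    s=s or get_state();q=s["orientation"];R=Rn.from_quat([q[1],q[2],q[3],q[0]])
    w=(Rn.from_matrix(tool(F) if Rt is None else Rt)*R.inv()).as_rotvec(degrees=True)
    t=F[1]+F[0]@(np.array(l)/1000)
    return np.r_[((t-s["tcp_pos"])*100),w].round(2)
E
python3 - <<'E'
from h import *
s=get_state();print(s["tcp_pos"],s["orientation"],s["clock"])
print(go(B,(-7,0,120),s),go(B,(-7,0,17),s))
E
```

```text
[0.49189248 0.12066361 0.38173441] [ 2.20073919e-04 -7.64995918e-02  9.97069578e-01  1.40232490e-04] 3.4
[  2.52  12.93 -19.63   5.   -29.55   1.68] [  7.58  13.87 -28.55   5.   -29.55   1.68]
```

Request:
send_rows:
  deltas:
    - [[0.4,3,-1,0.7,-4.2,0.2],[0.8,6,-3,1.4,-8.4,0.5],[1.2,9,-6,2.1,-12.7,0.7],[1.6,11.5,-9,2.9,-16.9,1],[2,12.9,-13,3.6,-21.1,1.2],[2.3,12.9,-16,4.3,-25.3,1.4],[2.5,12.9,-18.5,5,-29.55,1.7],[2.5,12.9,-19.6,5,-29.55,1.7],[2.5,12.9,-19.6,5,-29.55,1.7]]
  jaw: 1

```text
clock: 4.3
tcp_pos: [0.5137, 0.249, 0.1822]
orientation: [0.255, -0.089, 0.963, 0.024]
wrist_force: [-0.4, -0.3, 0.1]
finger_gap: 0.0853
```

Run:
```python
from h import *
p,s=wcam();save(p,"wrist2");pickle.dump(p,open("wrist2.pkl","wb"))
print(s["joint_pos"],abs(s["qvel"]).max(),go(B,(-7,0,120),s),go(B,(-7,0,17),s))
```

```text
[ 0.35518589 -0.03095207 -0.63234763  0.4577896  -0.08405869  0.1484512 ] 0.11504293624745335 [ 0.33  0.1   0.32  0.06 -0.32 -0.08] [ 5.4   1.04 -8.6   0.06 -0.32 -0.08]
```

View pics/wrist2.png

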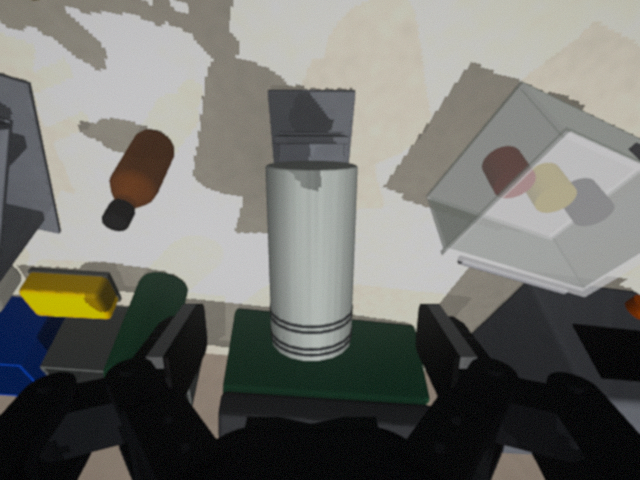

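The close view shows the tin centred between the jaws at column 311, with its lid uphill. I'll refit it from here and then descend.

Run:
```python
from fit import *
p=pickle.load(open("wrist2.pkl","rb"));W=cloud(p).reshape(-1,3)[p["z_map"].reshape(-1)>.05]
L=tof(W,B);m=(abs(L[:,1])<.04)&(abs(L[:,0])<.08)&(L[:,2]>.04)&(L[:,2]<.08);X=W[m]
def res(q):
    L=tof(X,frame(*q));return np.hypot(L[:,1],L[:,2]-.0396)-.028
r=least_squares(res,[.582,.262,.2],loss="soft_l1",f_scale=.001);L=tof(X,frame(*r.x))
print(r.x[:2].round(4),np.degrees(r.x[2]).round(2),len(X),np.median(abs(r.fun)).round(4),np.percentile(L[:,0],[.5,50,99.5]).round(4), L[:,2].max())
print(get_state()["clock"])
```

```text
[0.5826 0.2618] 10.51 16351 0.0004 [-0.0669 -0.0159  0.0515] 0.0698996607405299
4.35
```

Request:
send_rows:
  deltas:
    - [[0.8,0.2,-1.2,0,-0.3,0],[1.8,0.3,-2.9,0,-0.3,0],[2.8,0.5,-4.5,0,-0.3,0],[3.8,0.7,-6.1,0,-0.3,0],[4.7,0.9,-7.6,0,-0.3,0],[5.2,1,-8.4,0,-0.3,0],[5.3,1,-8.6,0,-0.3,0],[5.3,1,-8.6,0,-0.3,0]]
  jaw: 1

```text
clock: 5.15
tcp_pos: [0.5713, 0.259, 0.1002]
orientation: [0.26, -0.088, 0.961, 0.024]
wrist_force: [0.2, 0.1, 0.2]
finger_gap: 0.0854
```

Run:
```python
from h import *
p,s=wcam();save(p,"wrist3")
print(abs(s["qvel"]).max(),s["wrist_force"],go(B,(-7,0,17),s))
```

```text
0.013844810983384508 [0.24430567 0.14953586 0.18028651] [-0.37  0.04 -0.4  -0.05  0.32  0.07]
```

View pics/wrist3.png

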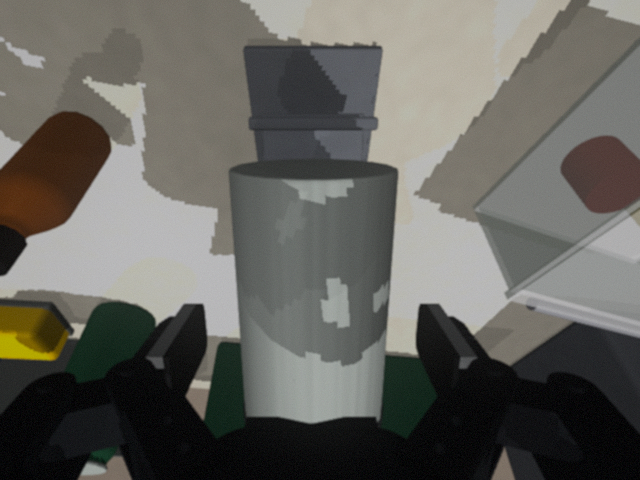

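Request:
send_rows:
  deltas:
    - [[-0.2,0,-0.2,0,0.2,0],[-0.37,0,-0.4,0,0.3,0],[-0.37,0,-0.4,0,0.3,0]]
  jaw: 1

```text
clock: 5.5
tcp_pos: [0.5664, 0.2585, 0.0954]
orientation: [0.257, -0.088, 0.962, 0.024]
wrist_force: [-0.4, 0.9, -0.5]
finger_gap: 0.0856
```

Request:
send_rows:
  deltas:
    - [[0,0,0,0,0,0],[0,0,0,0,0,0],[0,0,0,0,0,0],[0,0,0,0,0,0],[0,0,0,0,0,0],[0,0,0,0,0,0]]
  jaw: -1
  force: 50

```text
clock: 6.1
tcp_pos: [0.5668, 0.2589, 0.0958]
orientation: [0.258, -0.088, 0.962, 0.024]
wrist_force: [-5.3, -0.1, 5.6]
finger_gap: 0.055
```

Run:
```python
from h import *
p,s=wcam();save(p,"wrist4")
print(abs(s["qvel"]).max(),s["wrist_force"],s["finger_gap"],go(B,(-7,0,17),s),go(B,(-7,0,150),s))
```

```text
0.0024666257503614163 [-5.26869806 -0.11655001  5.56262039] 0.05501973964612765 [ 0.08  0.05  0.04 -0.07 -0.02  0.05] [-6.45 -1.16 11.56 -0.07 -0.02  0.05]
```

View pics/wrist4.png

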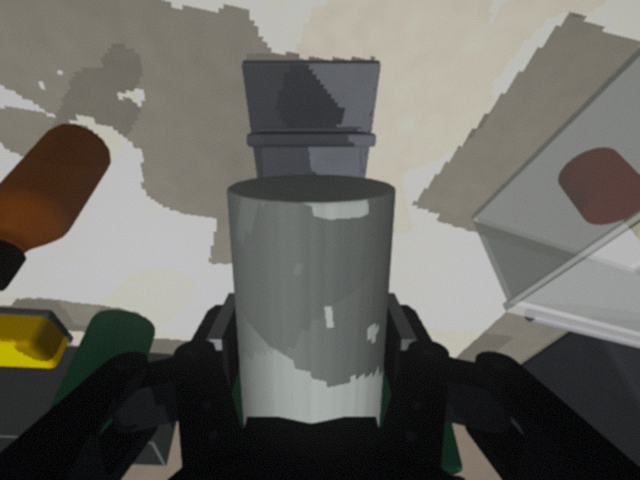

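Request:
send_rows:
  deltas:
    - [[-0.3,-0.05,0.5,0,0,0],[-0.8,-0.15,1.5,0,0,0],[-1.6,-0.3,3,0,0,0],[-2.6,-0.5,4.8,0,0,0],[-3.6,-0.7,6.6,0,0,0],[-4.6,-0.9,8.4,0,0,0],[-5.6,-1,10.2,0,0,0],[-6.2,-1.1,11.2,0,0,0],[-6.4,-1.1,11.6,0,0,0]]

```text
clock: 7.05
tcp_pos: [0.5028, 0.2476, 0.213]
orientation: [0.258, -0.088, 0.962, 0.024]
wrist_force: [-0.4, -0.0, -0.4]
finger_gap: 0.0549
```

Run:
```python
from h import *
p,s=wcam();save(p,"wrist5")
print(s["tcp_pos"],s["wrist_force"],s["finger_gap"],go(T,(0,0,110),s),go(T,(0,0,17),s))
```

```text
[0.50284991 0.24755987 0.21296094] [-0.44031641 -0.04205512 -0.38782945] 0.054904749831914075 [  5.29 -24.46  -3.27  -0.06   0.08 -20.02] [  9.88 -25.23 -11.32  -0.06   0.08 -20.02]
```

View pics/wrist5.png

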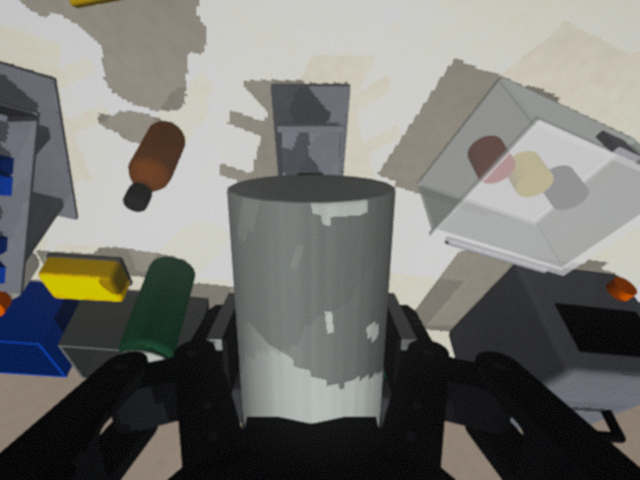

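Request:
send_rows:
  deltas:
    - [[0.3,-1.5,0.5,0,0,-1.5],[1,-4.5,0.8,0,0,-4],[1.7,-8,0.8,0,0,-6.5],[2.4,-11.5,0.8,0,0,-9],[3.1,-15,0.8,0,0,-12],[3.8,-18.5,0.5,0,0,-15],[4.5,-21.5,0,0,0,-17.5],[5,-23.5,-0.5,0,0,-19],[5.3,-24.4,-2,0,0,-20],[5.3,-24.5,-3.2,0,0,-20],[5.3,-24.5,-3.3,0,0,-20],[5.3,-24.5,-3.3,0,0,-20]]

```text
clock: 8.3
tcp_pos: [0.5554, 0.002, 0.1773]
orientation: [0.257, 0.081, 0.963, -0.021]
wrist_force: [-0.1, 0.6, -1.9]
finger_gap: 0.0548
```

Run:
```python
from h import *
p,s=wcam();save(p,"wrist6");pickle.dump(p,open("wrist6.pkl","wb"))
print(s["tcp_pos"],s["wrist_force"],s["finger_gap"],go(T,(0,0,110),s),go(T,(0,0,25),s),go(T,(0,0,17),s))
q=read_camera("side");save(q,"side6",(250,120,450,320),4 if 0 else 3)
```

```text
[0.5553978  0.00195932 0.17728475] [-0.11800033  0.57487799 -1.92603115] 0.05483082184374642 [ 0.04  0.1   0.3  -0.05 -0.15  0.05] [ 4.23 -0.61 -7.06 -0.05 -0.15  0.05] [ 4.62 -0.67 -7.76 -0.05 -0.15  0.05]
```

View pics/wrist6.png

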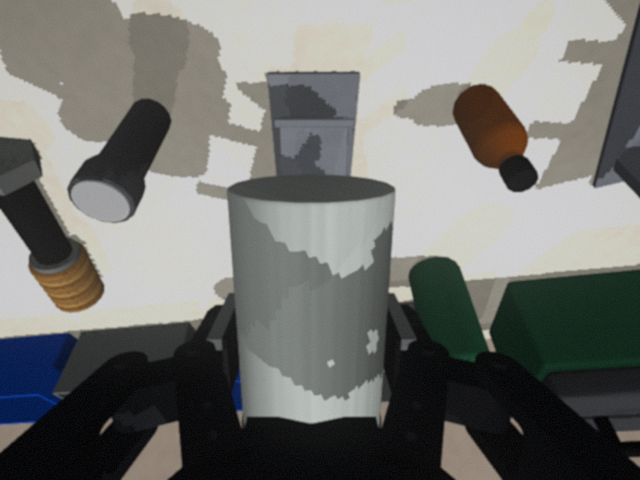

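View pics/side6.png

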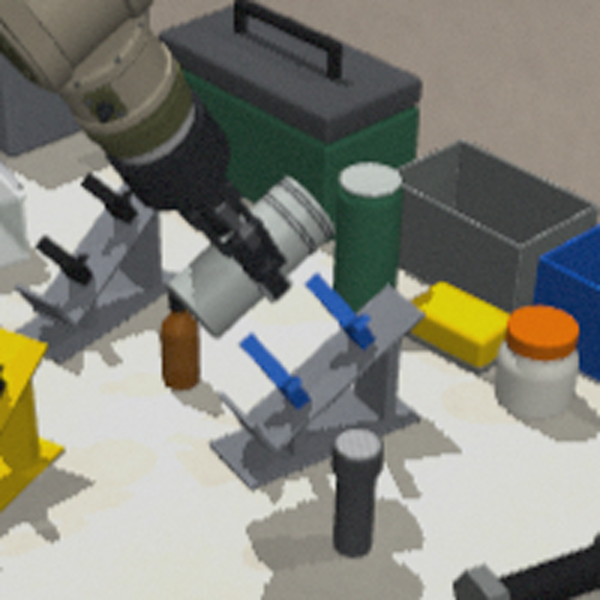

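Run:
```python
from fit import *
p=pickle.load(open("wrist6.pkl","rb"));W=cloud(p).reshape(-1,3)[p["z_map"].reshape(-1)>.05]
L=tof(W,T);m=(abs(L[:,1])<.035)&(L[:,0]>-.075)&(L[:,0]<.0)&(L[:,2]>.12)&(L[:,2]<.17);X=L[m]
print(m.sum(),np.percentile(X[:,0],[.3,1,5]),X[:,2].max())
k=X[X[:,0]>-.057]
def res(q): return np.hypot(k[:,1]-q[0]-q[1]*k[:,0],k[:,2]-q[2]-q[3]*k[:,0])-.028
r=least_squares(res,[0,0,.13,0],loss="soft_l1",f_scale=.001);print(r.x,np.median(abs(r.fun)))
s=np.array([.5553978,.00195932,.17728475]);print("tcp in T",tof(s,T))
# lip/plate of T in view
m=(abs(L[:,1])<.02)&(L[:,0]>-.13)&(L[:,0]<-.06)&(L[:,2]<.03)&(L[:,2]>-.04)
for a in np.arange(-.12,-.06,.005):
    z=L[m&(L[:,0]>=a)&(L[:,0]<a+.005)][:,2]; print(round(a,3),len(z),np.percentile(z,[5,50,95]).round(4) if len(z) else "")
m=(L[:,0]>-.085)&(L[:,0]<-.078)&(abs(L[:,2]-.012)<.006);print("lip y",np.percentile(L[m&(abs(L[:,1])<.04)][:,1],[1,99]))
```

```text
36101 [-0.05983431 -0.05976335 -0.05960112] 0.1699959666667837
[-0.00130042  0.00498353  0.13005121  0.00868369] 0.0004151320111338234
tcp in T [-0.00166073 -0.00106088  0.10752007]
-0.12 466 [-0.0316 -0.03   -0.0281]
-0.115 418 [-0.0295 -0.0278 -0.0264]
-0.11 443 [-0.0316 -0.0299 -0.0281]
-0.105 435 [-0.0349 -0.033  -0.031 ]
-0.1 381 [-0.0375 -0.0357 -0.0339]
-0.095 337 [-0.0398 -0.0384 -0.0368]
-0.09 33 [-0.04   -0.0395 -0.0386]
-0.085 404 [-0.0248  0.0156  0.0171]
-0.08 419 [-0.0247  0.0153  0.017 ]
-0.075 388 [-0.0249 -0.0238 -0.0228]
-0.07 408 [-0.0251 -0.0239 -0.0227]
-0.065 368 [-0.0249 -0.0239 -0.0227]
lip y [-0.02393551  0.02488261]
```

Request:
send_rows:
  deltas:
    - [[0.4,-0.1,-0.8,0,0,0],[1.1,-0.2,-2.1,0,0,0],[1.9,-0.3,-3.6,0,0,0],[2.7,-0.4,-5.1,0,0,0],[3.4,-0.5,-6.4,0,0,0],[3.8,-0.6,-7.1,0,0,0],[3.9,-0.6,-7.2,0,0,0],[3.9,-0.6,-7.2,0,0,0],[3.9,-0.6,-7.2,0,0,0]]

```text
clock: 9.3
tcp_pos: [0.5953, -0.0034, 0.1071]
orientation: [0.258, 0.081, 0.962, -0.021]
wrist_force: [0.6, 0.4, -1.4]
finger_gap: 0.0551
```

Run:
```python
from h import *
s=get_state();print(s["tcp_pos"],s["wrist_force"],abs(s["qvel"]).max(),go(T,(-1.9,0,17),s),tof(s["tcp_pos"],T))
```

```text
[ 0.59530111 -0.00344645  0.10707788] [ 0.56453009  0.35428099 -1.36869759] 0.007256696937795023 [ 0.47 -0.11 -0.83 -0.03  0.04 -0.02] [-0.00191009  0.00026367  0.02659613]
```

Request:
send_rows:
  deltas:
    - [[0.1,0,-0.2,0,0,0],[0.2,0,-0.4,0,0,0],[0.3,-0.1,-0.6,0,0,0],[0.4,-0.1,-0.75,0,0,0],[0.45,-0.1,-0.85,0,0,0],[0.45,-0.1,-0.85,0,0,0],[0.45,-0.1,-0.85,0,0,0]]

```text
clock: 10.0
tcp_pos: [0.5995, -0.0037, 0.0987]
orientation: [0.258, 0.08, 0.963, -0.021]
wrist_force: [-8.5, 3.2, 9.1]
finger_gap: 0.0545
```

Run:
```python
from h import *
p,s=wcam();save(p,"wrist7");pickle.dump(p,open("wrist7.pkl","wb"))
q=read_camera("side");save(q,"side7",(270,160,430,300),5)
print(s["tcp_pos"],s["wrist_force"],s["ft_torque"],abs(s["qvel"]).max(),tof(s["tcp_pos"],T))
L=tof(cloud(p).reshape(-1,3)[p["z_map"].reshape(-1)>.05],T)
from fit import least_squares
m=(abs(L[:,1])<.035)&(L[:,0]>-.075)&(L[:,0]<.0)&(L[:,2]>.035)&(L[:,2]<.08);X=L[m];print(np.percentile(X[:,0],[.3,1,5]))
k=X[X[:,0]>-.055]
def res(q): return np.hypot(k[:,1]-q[0]-q[1]*k[:,0],k[:,2]-q[2]-q[3]*k[:,0])-.028
r=least_squares(res,[0,0,.04,0],loss="soft_l1",f_scale=.001);print(r.x,np.median(abs(r.fun)))
```

```text
[ 0.5994648  -0.00367172  0.09873963] [-8.54170997  3.18144133  9.07262689] [0.46997523 0.99839002 0.13140465] 0.0021765993764140696 [-0.00249132  0.00073593  0.01730352]
[-0.06076118 -0.06069428 -0.0605153 ]
[0.00025307 0.00219298 0.03989949 0.01188338] 0.0004171534260854204
```

View pics/side7.png

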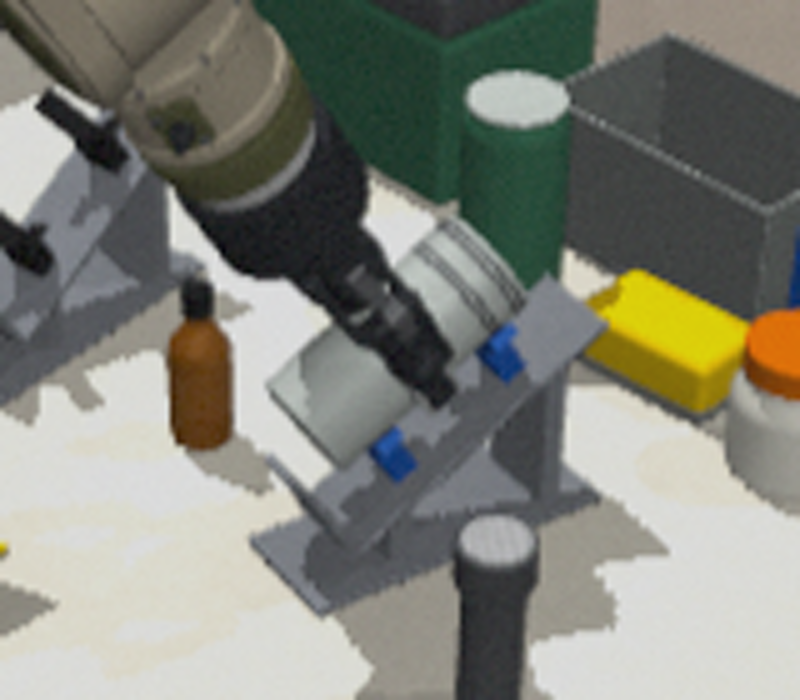

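Request:
send_rows:
  deltas:
    - [[0.05,0,-0.08,0,0,0],[0.05,0,-0.08,0,0,0]]

```text
clock: 10.3
tcp_pos: [0.5995, -0.0037, 0.0987]
orientation: [0.258, 0.08, 0.962, -0.021]
wrist_force: [-17.3, 3.8, 19.1]
finger_gap: 0.0551
```

Request:
send_rows:
  deltas:
    - [[0,0,0,0,0,0],[0,0,0,0,0,0],[0,0,0,0,0,0],[0,0,0,0,0,0],[0,0,0,0,0,0]]
  jaw: 1

```text
clock: 10.8
tcp_pos: [0.6, -0.0046, 0.0968]
orientation: [0.258, 0.081, 0.963, -0.021]
wrist_force: [-0.5, 0.1, 0.1]
finger_gap: 0.0852
```

Run:
```python
from h import *
p,s=wcam();save(p,"wrist8")
print(s["tcp_pos"],s["wrist_force"],s["finger_gap"],tof(s["tcp_pos"],T),go(T,(-2,0,150),s))
L=tof(cloud(p).reshape(-1,3)[p["z_map"].reshape(-1)>.05],T)
from fit import least_squares
m=(abs(L[:,1])<.035)&(L[:,0]>-.075)&(L[:,0]<.0)&(L[:,2]>.035)&(L[:,2]<.08);X=L[m];print(np.percentile(X[:,0],[.3,1,5]))
k=X[X[:,0]>-.055]
def res(q): return np.hypot(k[:,1]-q[0]-q[1]*k[:,0],k[:,2]-q[2]-q[3]*k[:,0])-.028
r=least_squares(res,[0,0,.04,0],loss="soft_l1",f_scale=.001);print(r.x,np.median(abs(r.fun)))
```

```text
[ 0.60002444 -0.00456341  0.09680419] [-0.53476676  0.05067531  0.09834304] 0.08524988335952037 [-2.85237983e-03 -4.99376147e-05  1.52771311e-02] [-6.570e+00  1.120e+00  1.171e+01 -5.000e-02 -4.000e-02 -1.000e-02]
[-0.06078347 -0.06070807 -0.06054202]
[0.00031366 0.00231809 0.03948063 0.00069576] 0.00029714441215293944
```

View pics/wrist8.png

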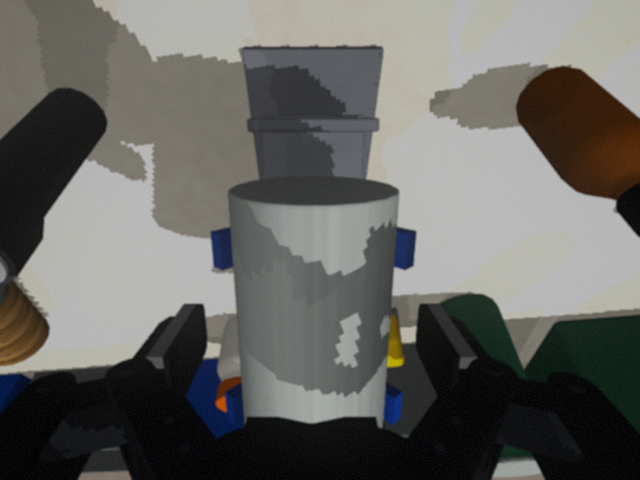

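Request:
send_rows:
  deltas:
    - [[-0.4,0.1,0.8,0,0,0],[-1.3,0.2,2.3,0,0,0],[-2.6,0.4,4.7,0,0,0],[-4,0.7,7.2,0,0,0],[-5.4,0.9,9.6,0,0,0],[-6.4,1,11.4,0,0,0],[-6.5,-1,11.7,0,0,0],[-6,-3.5,11.7,0,3,-0.5]]
  jaw: 1

```text
clock: 11.65
tcp_pos: [0.5378, -0.0386, 0.215]
orientation: [0.232, 0.083, 0.969, -0.024]
wrist_force: [1.0, 0.3, -0.7]
finger_gap: 0.0854
```

```bash
cat >> h.py <<'E'
Br=frame(.6005,-.263,np.radians(-16.5),z=.026,tilt=0)
E
python3 - <<'E'
from h import *
s=get_state();print(s["tcp_pos"],go(Br,(0,0,130),s))
E
```

```text
[ 0.53784847 -0.03861137  0.21499807] [  6.27 -22.44  -5.9    6.64  26.22  -6.53]
```

Request:
send_rows:
  deltas:
    - [[0.6,-2.5,0,0.7,2.8,-0.7],[1.3,-5.5,0,1.5,5.8,-1.4],[2,-8.5,0,2.3,8.9,-2.2],[2.8,-11.5,-0.5,3,12,-3],[3.6,-14.5,-1.5,3.9,15.3,-3.8],[4.4,-17.5,-3,4.7,18.6,-4.6],[5.2,-20,-4.2,5.5,22,-5.5],[5.9,-22,-5.3,6.2,24.8,-6.2],[6.3,-22.6,-5.9,6.6,26.2,-6.5],[6.3,-22.6,-5.9,6.6,26.2,-6.5]]
  jaw: 1

```text
clock: 12.65
tcp_pos: [0.6032, -0.2665, 0.1532]
orientation: [-0.001, 0.145, 0.989, -0.0]
wrist_force: [0.5, 0.4, -0.4]
finger_gap: 0.0855
```

Run:
```python
from fit import *
p,s=wcam();save(p,"wrist9");pickle.dump((p,s),open("wrist9.pkl","wb"))
print(s["tcp_pos"],abs(s["qvel"]).max(),go(Br,(0,0,-17),s))
q,ed,e,k,l=brushfit(p,(.6005,-.263,np.radians(-16.5)));print(q[:2].round(4),np.degrees(q[2]).round(2),"edges",ed.round(4),e.round(4),k,l.round(4))
```

```text
[ 0.60317314 -0.26654682  0.15321353] 0.05762783689773297 [-2.700e-01  3.500e-01 -1.442e+01  1.000e-02 -1.400e-01  1.400e-01]
[ 0.6014 -0.2634] -16.03 edges [ 0.      0.     -0.0039] 0.0005 12565 -0.0502
```

View pics/wrist9.png

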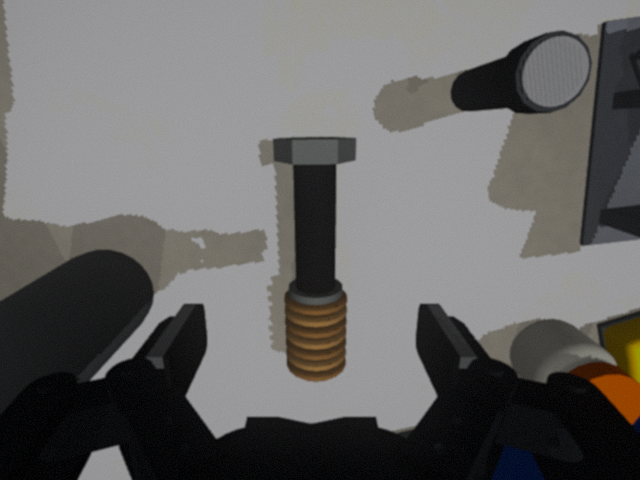

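Request:
send_rows:
  deltas:
    - [[-0.1,0.1,-1,0,0,0.2],[-0.1,0.2,-3,0,0,0.3],[-0.2,0.3,-5.5,0,0,0.4],[-0.2,0.3,-8,0,0,0.4],[-0.2,0.3,-10.5,0,0,0.4],[-0.2,0.3,-12,0,0,0.4],[-0.2,0.3,-12.7,0,0,0.4],[-0.2,0.3,-12.8,0,0,0.4],[-0.2,0.3,-12.8,0,0,0.4]]
  jaw: 1

```text
clock: 13.6
tcp_pos: [0.6013, -0.2623, 0.0281]
orientation: [0.001, 0.14, 0.99, -0.001]
wrist_force: [0.5, -0.2, 0.6]
finger_gap: 0.0852
```

Run:
```python
from fit import *
p,s=wcam();save(p,"wrist10")
F=frame(.601,-.2633,np.radians(-16.1),z=.026,tilt=0)
print(s["tcp_pos"],abs(s["qvel"]).max(),go(F,(0,0,-17),s))
```

```text
[ 0.60129302 -0.26230312  0.02814195] 0.01904217880410885 [-0.03 -0.1  -1.91  0.12  0.07  0.04]
```

View pics/wrist10.png

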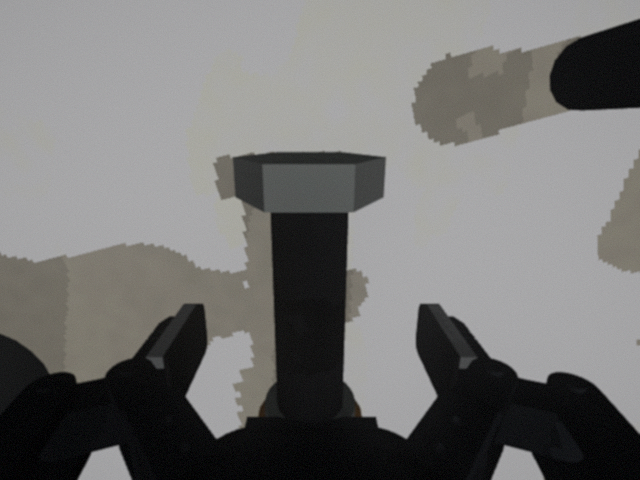

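Request:
send_rows:
  deltas:
    - [[0,-0.1,-0.6,0,0,0],[0,-0.1,-1.3,0,0,0],[0,-0.1,-1.8,0,0,0],[0,-0.1,-1.85,0,0,0],[0,-0.1,-1.85,0,0,0]]
  jaw: 1

```text
clock: 14.15
tcp_pos: [0.6007, -0.2634, 0.008]
orientation: [-0.0, 0.141, 0.99, -0.0]
wrist_force: [-0.3, -0.3, 0.5]
finger_gap: 0.0858
```

Request:
send_rows:
  deltas:
    - [[0,0,0,0,0,0],[0,0,0,0,0,0],[0,0,0,0,0,0],[0,0,0,0,0,0],[0,0,0,0,0,0],[0,0,0,0,0,0],[0,0,0,0,0,0]]
  jaw: -1
  force: 50

```text
clock: 14.85
tcp_pos: [0.6013, -0.2636, 0.0089]
orientation: [0.0, 0.141, 0.99, -0.001]
wrist_force: [-0.9, 0.7, 4.1]
finger_gap: 0.0307
```

Run:
```python
from fit import *
p,s=wcam();save(p,"wrist11")
print(s["tcp_pos"],s["finger_gap"],s["joint_pos"],s["wrist_force"])
```

```text
[ 0.60128002 -0.26355329  0.008943  ] 0.030667483239550798 [-0.53473678  0.60544032 -0.06225952  0.90178645 -0.00113567 -0.25264541] [-0.94654717  0.65414593  4.14310149]
```

View pics/wrist11.png

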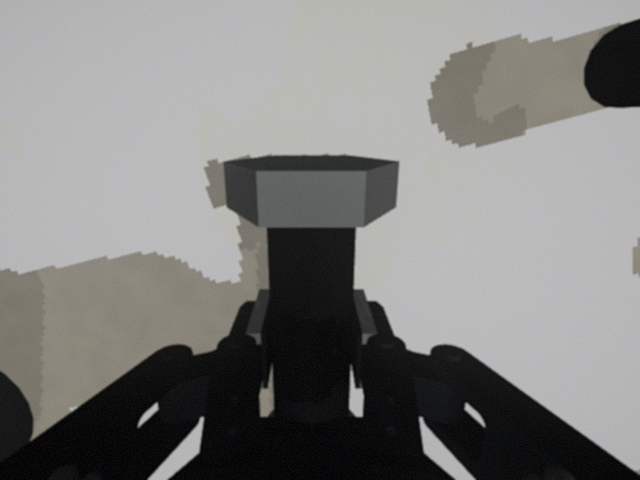

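Request:
send_rows:
  deltas:
    - [[0,0,0.5,0,0,0],[0,0,2,0,0,0],[0,0,4.5,0,0,0],[0,0,7.5,0,0,0],[-0.5,0,10.5,0,0,0],[-1,0,13.5,0,0,0],[-1.5,0,16.5,0,0,0],[-2,0.3,19.5,0,0,0],[-2.5,1,22,0,0,0],[-3,2.5,23.5,0,0,0]]

```text
clock: 15.9
tcp_pos: [0.571, -0.2391, 0.2453]
orientation: [0.001, 0.141, 0.99, -0.001]
wrist_force: [0.1, -0.5, -1.2]
finger_gap: 0.0302
```

Run:
```python
from fit import *
p,s=wcam();save(p,"wrist12")
print(s["tcp_pos"],s["finger_gap"],s["wrist_force"],go(B,(0,0,110),s))
```

```text
[ 0.57098337 -0.23913736  0.24529132] 0.03015281741301032 [ 0.08931168 -0.47974426 -1.16355823] [ -4.31  49.11  -6.5   -1.39 -30.12  26.18]
```

View pics/wrist12.png

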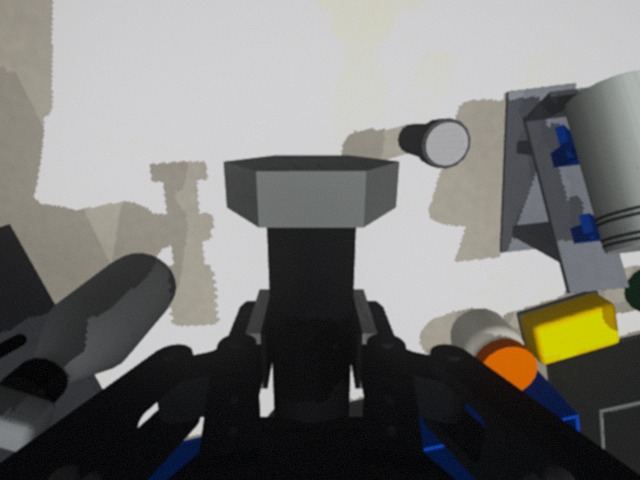

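Request:
send_rows:
  deltas:
    - [[-0.2,1.5,1,0,-1,1],[-0.5,5,2.5,0,-3.5,3],[-1,9.5,4,-0.2,-6.5,5.5],[-1.5,14,4.5,-0.4,-9.5,8],[-2,18.5,4.5,-0.6,-12.5,10.6],[-2.4,23,4.5,-0.7,-15.5,13.3],[-2.8,27.5,4.5,-0.8,-18.5,16],[-3.2,32,4.5,-1,-21.5,18.6],[-3.6,36.5,4,-1.1,-24.5,21],[-4,41,3,-1.2,-27,23.5],[-4.2,45,1,-1.3,-29,25.3],[-4.3,47.5,-1,-1.4,-30.1,26.2]]

```text
clock: 17.15
tcp_pos: [0.5253, 0.2392, 0.2317]
orientation: [0.256, -0.091, 0.962, 0.024]
wrist_force: [0.7, -0.9, -2.1]
finger_gap: 0.0306
```

Request:
send_rows:
  deltas:
    - [[0,1,-1,0,0,0],[0,1.6,-3,0,0,0],[0,1.6,-4.7,0,0,0],[0,1.6,-5.2,0,0,0],[0,1.6,-5.2,0,0,0],[0,1.6,-5.2,0,0,0]]

```text
clock: 17.75
tcp_pos: [0.5286, 0.2523, 0.1823]
orientation: [0.257, -0.089, 0.962, 0.024]
wrist_force: [0.2, 0.4, -1.5]
finger_gap: 0.0306
```

Run:
```python
from fit import *
p,s=wcam();save(p,"wrist13");pickle.dump((p,s),open("wrist13.pkl","wb"))
print(s["tcp_pos"],s["finger_gap"],s["wrist_force"],abs(s["qvel"]).max(),go(B,(0,0,100),s),"tcp in B",tof(s["tcp_pos"],B))
q=read_camera("side");save(q,"side13",(200,120,380,280),4.4)
L=tof(cloud(p).reshape(-1,3)[p["z_map"].reshape(-1)>.05],B)
# lip check
m=(abs(L[:,1])<.04)&(abs(L[:,2]-.0155)<.005)&(abs(L[:,0]+.081)<.02);X=L[m]
print("lip",m.sum(),np.percentile(X,[2,50,98],axis=0).round(4))
for a in np.arange(-.11,-.055,.005):
    z=L[(abs(L[:,1])<.02)&(L[:,2]<.04)&(L[:,0]>=a)&(L[:,0]<a+.005)][:,2]; print(round(a,3),len(z),np.percentile(z,[5,50,95]).round(4) if len(z) else "")
# collar
z0=tof(s["tcp_pos"],B)
D=L-z0; m=(abs(D[:,1])<.035)&(D[:,0]>-.075)&(D[:,0]<-.02)&(D[:,2]>0)&(D[:,2]<.06);X=D[m];print("collar min x rel tcp",np.percentile(X[:,0],[.3,1,5]))
k=X[X[:,0]>-.046]
def res(q): return np.hypot(k[:,1]-q[0]-q[1]*k[:,0],k[:,2]-q[2]-q[3]*k[:,0])-.016
r=least_squares(res,[0,0,.017,0],loss="soft_l1",f_scale=.001);print("handle rel tcp",len(k),r.x,np.median(abs(r.fun)))
```

```text
[0.5285748  0.2522586  0.18226597] 0.030595879698019104 [ 0.17628105  0.43271021 -1.49393765] 0.014574032619920005 [ 0.43  0.06 -1.07  0.03 -0.08 -0.07] tcp in B [0.00160276 0.00015769 0.11138771]
lip 635 [[-0.0818 -0.0241  0.0144]
 [-0.0799 -0.0003  0.0159]
 [-0.0775  0.0236  0.0174]]
-0.11 446 [-0.032 -0.03  -0.028]
-0.105 393 [-0.0346 -0.0328 -0.0307]
-0.1 422 [-0.0375 -0.0357 -0.0339]
-0.095 362 [-0.0405 -0.0386 -0.0367]
-0.09 362 [-0.0434 -0.0414 -0.0398]
-0.085 303 [-0.0249  0.0153  0.017 ]
-0.08 533 [-0.0247  0.0153  0.0169]
-0.075 376 [-0.0253 -0.0241 -0.0228]
-0.07 376 [-0.0251 -0.024  -0.0229]
-0.065 371 [-0.0251 -0.0239 -0.0228]
-0.06 331 [-0.0251 -0.024  -0.0229]
collar min x rel tcp [-0.06566118 -0.06561599 -0.06551299]
handle rel tcp 6176 [-8.12707371e-05  5.63179998e-03  1.78429572e-02 -3.35617102e-03] 0.0002877957180235733
```

View pics/wrist13.png

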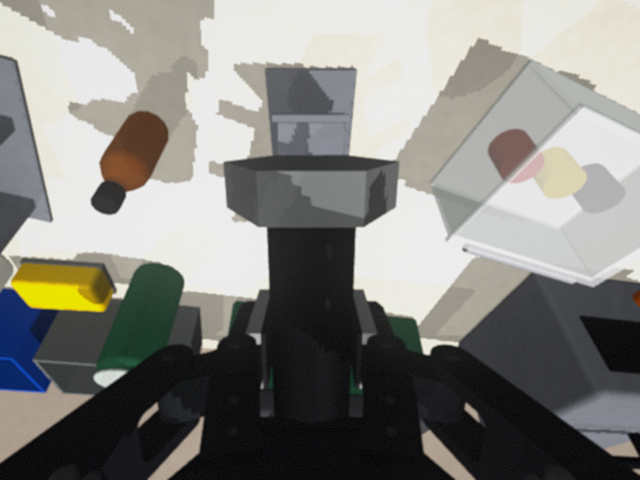

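View pics/side13.png

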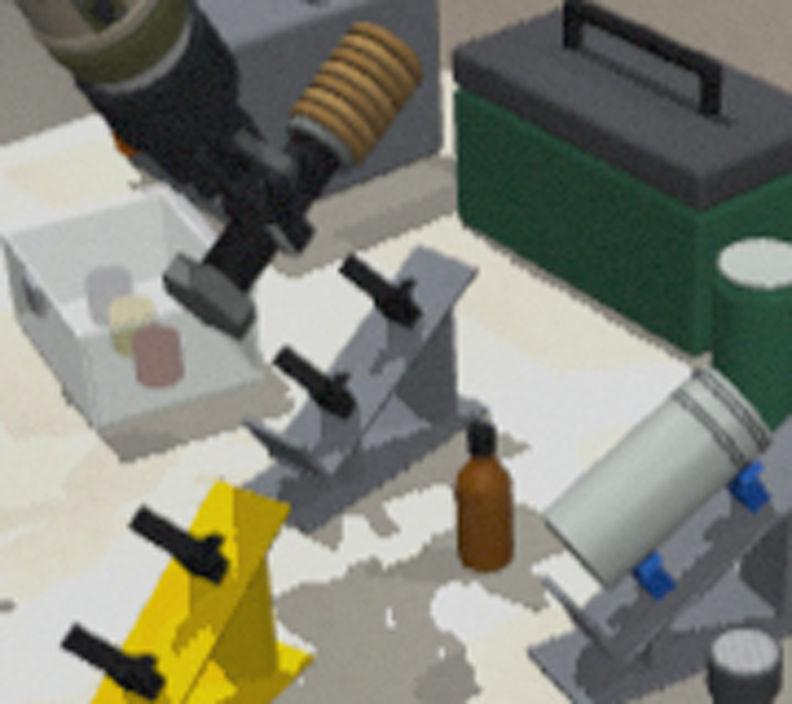

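Run:
```python
from fit import *
s=get_state();print(go(B,(-.4,0,16),s),go(B,(-.4,0,4.5),s),s["clock"])
```

```text
[ 4.49  0.8  -8.43  0.   -0.01 -0.08] [ 5.05  0.91 -9.42  0.   -0.01 -0.08] 17.85
```

Request:
send_rows:
  deltas:
    - [[0.4,0.1,-0.8,0,0,0],[1.1,0.2,-2.1,0,0,0],[1.9,0.3,-3.6,0,0,0],[2.7,0.5,-5.1,0,0,0],[3.5,0.6,-6.6,0,0,0],[4.1,0.7,-7.7,0,0,0],[4.4,0.8,-8.3,0,0,0],[4.5,0.8,-8.4,0,0,0],[4.5,0.8,-8.4,0,0,0],[4.5,0.8,-8.4,0,0,0]]

```text
clock: 18.85
tcp_pos: [0.5733, 0.2607, 0.0983]
orientation: [0.257, -0.089, 0.962, 0.024]
wrist_force: [0.8, 0.8, -2.5]
finger_gap: 0.0308
```

Run:
```python
from fit import *
s=get_state();print(go(B,(-.4,0,4.5),s),s["clock"],s["wrist_force"],tof(s["tcp_pos"],B),abs(s["qvel"]).max())
```

```text
[ 0.62  0.08 -0.96  0.02 -0.06 -0.13] 18.85 [ 0.75617763  0.81888672 -2.45709777] [-0.00097618  0.0003011   0.01594637] 0.006160077272758635
```

Request:
send_rows:
  deltas:
    - [[0.15,0,-0.2,0,0,0],[0.3,0,-0.45,0,0,0],[0.45,0.05,-0.7,0,0,0],[0.55,0.05,-0.85,0,0,0],[0.6,0.1,-0.95,0,0,0],[0.6,0.1,-0.95,0,0,0],[0.6,0.1,-0.95,0,0,0]]

```text
clock: 19.55
tcp_pos: [0.5787, 0.2611, 0.0884]
orientation: [0.257, -0.089, 0.962, 0.023]
wrist_force: [-6.4, -2.9, 5.4]
finger_gap: 0.0305
```

```bash
cat > hb.py <<'E'
from fit import *
p,s=wcam();save(p,"wrist"+sys.argv[1])
print(s["clock"],s["finger_gap"],s["wrist_force"],s["ft_torque"],abs(s["qvel"]).max(),"tcp",tof(s["tcp_pos"],B))
L=tof(cloud(p).reshape(-1,3)[p["z_map"].reshape(-1)>.05],B)
X=L[(abs(L[:,1])<.035)&(L[:,0]>-.077)&(L[:,0]<-.01)&(L[:,2]>.02)&(L[:,2]<.06)];print("collar end",np.percentile(X[:,0],[.3,1,5]))
k=X[(X[:,0]>-.031)&(X[:,2]>.027)&(abs(X[:,1])<.015)]
def res(q): return np.hypot(k[:,1]-q[0],k[:,2]-q[1]-q[2]*k[:,0])-.016
r=least_squares(res,[0,.0226,0],loss="soft_l1",f_scale=.001);print("handle y,z,slope",len(k),r.x,np.median(abs(r.fun)))
q=read_camera("side");save(q,"side"+sys.argv[1],(200,120,380,280),4.4)
E
python3 hb.py 14
```

```text
19.55 0.030463961085575395 [-6.36916949 -2.91407934  5.37866891] [-0.39416594  0.93125911 -0.30009523] 0.0014540766991160234 tcp [-0.00125671 -0.00028625  0.00467744]
collar end [-0.06691078 -0.06686112 -0.06672148]
handle y,z,slope 4502 [-0.00047669  0.02271539  0.00598581] 0.0002958731508080556
```

View pics/wrist14.png

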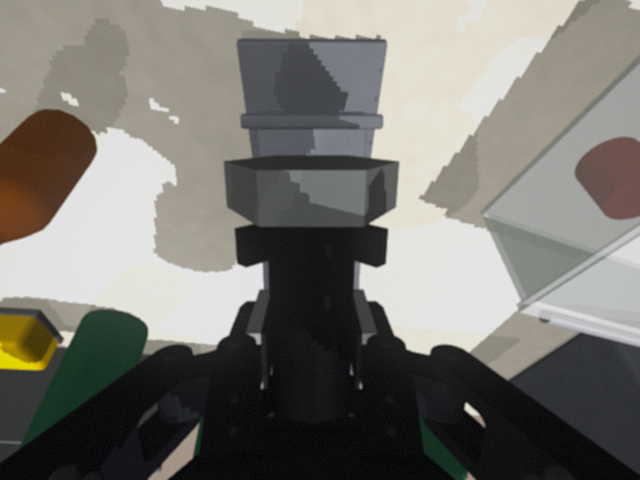

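View pics/side14.png

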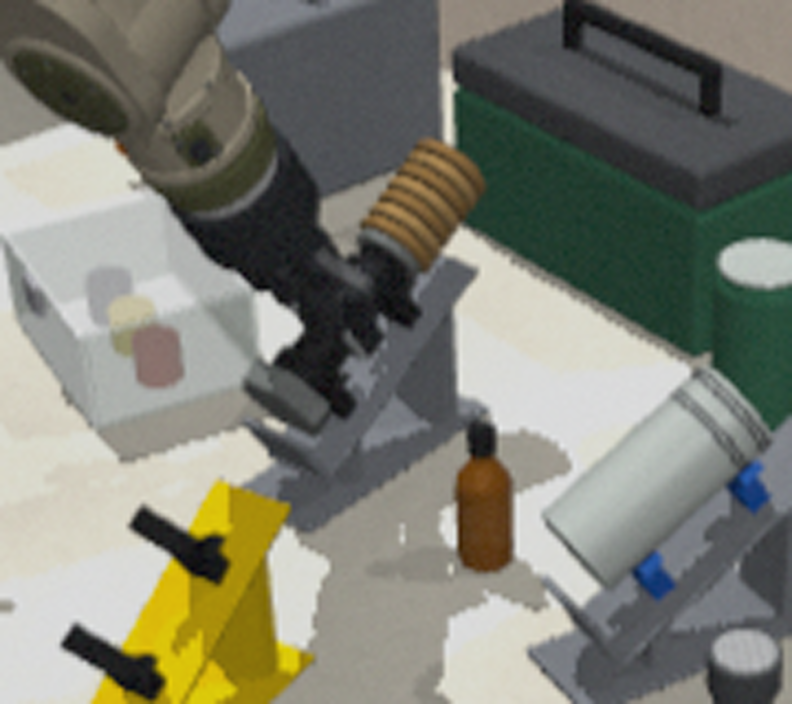

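Request:
send_rows:
  deltas:
    - [[0.1,0,-0.02,0,0,0],[0.1,0,-0.02,0,0,0],[0.1,0,-0.02,0,0,0]]

```text
clock: 19.95
tcp_pos: [0.5788, 0.2611, 0.0883]
orientation: [0.256, -0.089, 0.962, 0.023]
wrist_force: [-12.4, -4.2, 11.6]
finger_gap: 0.0305
```

Request:
send_rows:
  deltas:
    - [[0,0,0,0,0,0],[0,0,0,0,0,0],[0,0,0,0,0,0],[0,0,0,0,0,0],[0,0,0,0,0,0]]
  jaw: 1

```text
clock: 20.45
tcp_pos: [0.5802, 0.2615, 0.0878]
orientation: [0.257, -0.089, 0.962, 0.024]
wrist_force: [0.4, -0.3, 0.5]
finger_gap: 0.0855
```

```bash
python3 hb.py 15
```

```text
20.45 0.08552547402352659 [ 0.43719796 -0.26242455  0.479258  ] [-0.06939811  0.41666107 -0.00743687] 0.0024352270785126338 tcp [-0.00024828 -0.00011555  0.00335683]
collar end [-0.06687224 -0.06682946 -0.06672195]
handle y,z,slope 4546 [-0.00053666  0.02257839 -0.00112787] 0.0002888744267703445
```

View pics/wrist15.png

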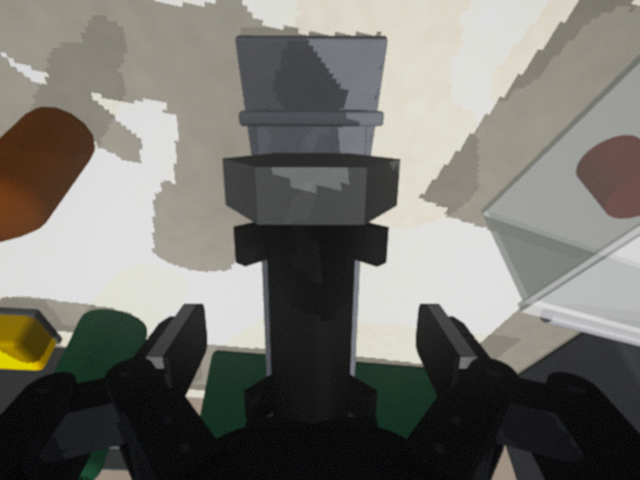

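The brush has settled in both notches: its axis is at z = 22.6 mm, with no slope error and about 0.9 mm off centre. I'll retreat straight out along the notch normal.

Request:
send_rows:
  deltas:
    - [[-0.4,-0.1,0.8,0,0,0],[-1.3,-0.2,2.3,0,0,0],[-2.6,-0.5,4.6,0,0,0],[-4,-0.7,7.1,0,0,0],[-5.4,-1,9.6,0,0,0],[-6.9,-1.2,12.1,0,0,0],[-8.3,-1.5,14.6,0,0,0],[-11,-3,17,0,0,0],[-14,-5,18,0,0,0],[-16,-6,18,0,0,0],[-16,-6,18,0,0,0],[-16,-6,18,0,0,0]]
  jaw: 1

```text
clock: 21.75
tcp_pos: [0.42, 0.2015, 0.2688]
orientation: [0.258, -0.089, 0.962, 0.024]
wrist_force: [0.1, 0.7, -0.5]
finger_gap: 0.0853
```

Run:
```python
from fit import *
p,s=wcam();save(p,"wrist16");q=read_camera("side");save(q,"side16");t=read_camera("top");save(t,"top16")
pickle.dump((p,q,t),open("fin.pkl","wb"))
print(s["clock"],s["tcp_pos"],s["wrist_force"])
W=cloud(p).reshape(-1,3)[p["z_map"].reshape(-1)>.05];L=tof(W,B)
for nm,W in (("wrist",cloud(p).reshape(-1,3)[p["z_map"].reshape(-1)>.05]),("side",cloud(q).reshape(-1,3)[q["z_map"].reshape(-1)>.05])):
    L=tof(W,B);X=L[(abs(L[:,1])<.035)&(abs(L[:,0]+.0)<.14)&(L[:,2]>.025)&(L[:,2]<.055)]
    print(nm,"brush ext",np.percentile(X[:,0],[.3,99.7]))
    k=X[((abs(X[:,0])<.028)&(abs(X[:,1])<.017))|((X[:,0]>.06)&(X[:,0]<.115))];Rr=np.where(k[:,0]>.05,.026,.016)
    r=least_squares(lambda v:np.hypot(k[:,1]-v[0]-v[2]*k[:,0],k[:,2]-v[1]-v[3]*k[:,0])-Rr,[0,.0226,0,0],loss="soft_l1",f_scale=.001);print(" y,z,slopes",r.x,len(k),np.median(abs(r.fun)))
    L=tof(W,T);X=L[(abs(L[:,1])<.035)&(abs(L[:,0])<.08)&(L[:,2]>.042)&(L[:,2]<.08)]
    if len(X)>100:
        r=least_squares(lambda v:np.hypot(X[:,1]-v[0]-v[2]*X[:,0],X[:,2]-v[1]-v[3]*X[:,0])-.028,[0,.04,0,0],loss="soft_l1",f_scale=.001);print(" tin ext",np.percentile(X[:,0],[.3,99.7]),r.x)
```

```text
21.75 [0.4200053  0.20152268 0.26879905] [ 0.08208899  0.70213807 -0.5272812 ]
wrist brush ext [-0.06718265  0.12102652]
 y,z,slopes [-5.16751607e-05  2.24750916e-02  6.25498324e-04 -1.41447268e-02] 3301 0.0006401776642689407
 tin ext [-0.06110804  0.05808569] [0.00062601 0.03940066 0.00221889 0.0066672 ]
side brush ext [-0.06640193  0.12439762]
 y,z,slopes [ 0.00132378  0.02367717  0.0027258  -0.01841662] 515 0.0016184117931187774
 tin ext [-0.06048219  0.05889466] [0.0017688  0.04056505 0.00306066 0.00358814]
```

View pics/wrist16.png

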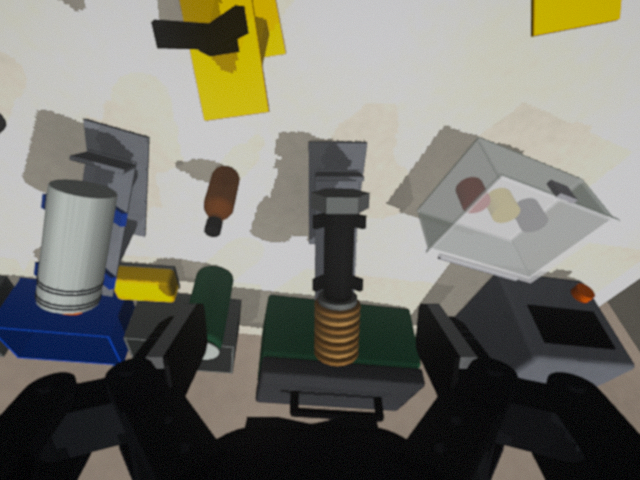

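View pics/side16.png

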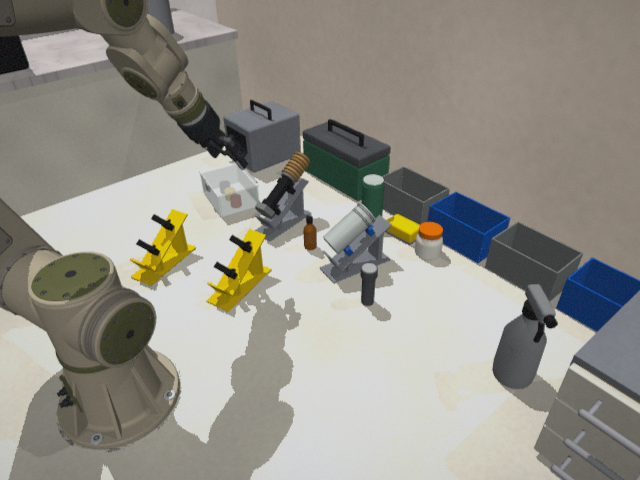

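View pics/top16.png

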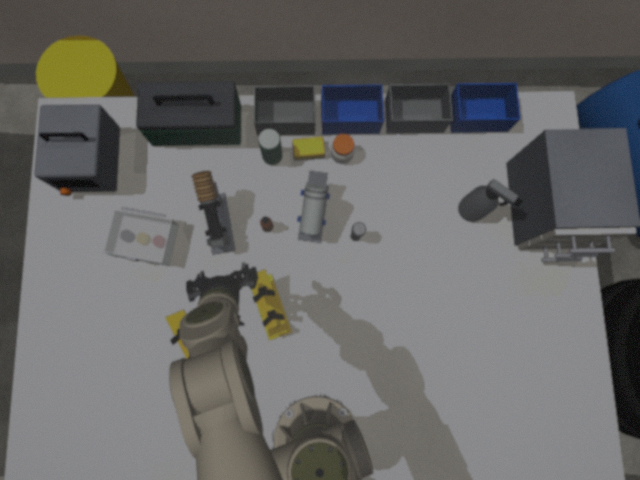

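```bash
python3 -c "
from workcell import *
s=get_state();print(s['clock'],abs(s['qvel']).max());print(hand_in())"
```

```text
21.9 0.009889944341696018
the job is handed in; nothing more can be done
None
```

The tin now lies in the blue notches and the brush lies by its handle in the black notches of the grey cradle, bristles uphill. I moved the tin first, let each one settle into its notches before letting go, and handed the job in at 21.9 s.

**Tin:** after release its axis measured z = 39.5 mm (39.6 is seated). It was level with the slope and about 1 mm downhill of centre.

**Brush:** after release the handle axis measured z = 22.6 mm, which is the seated value. Its slope error was about 0.06° and it was about 1 mm downhill of centre, within the 7 mm play.

**Bystanders:** in the last top and side pictures I saw no change in any of them by eye. The yellow look-alikes were left alone, and the gripper was clear and touching nothing.

**Checks that disagreed:** the last whole-brush fit gave an apparent slope of 0.8° (wrist camera) to 1.1° (side camera). I put this down to the ribbed bristles not matching a smooth barrel, since the handle-only fit showed almost none. The side camera also read both heights about 1 mm higher than the wrist camera, which is within its 2 mm calibration.

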